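# Hold sprung test tweezers across the flagged shunt resistor

## Robot

A 7-joint arm with a two-finger parallel gripper is mounted at the origin on a cart in front of the work surface, level with it; the furniture and walls round the work are solid. World frame = base frame: x ahead of the robot, y to its left, z up, the work surface at z = 0. Lengths are in m, angles in rad, forces in N, time in s.
With the tool pointing down it reaches from about 0.35 to 0.9 m from the base axis. Payload 8.1 kg.
Tool frame: the origin (TCP) lies midway between the tips of the shut fingers; the grasp point (between the pads) lies 19 mm behind it; z points along the fingers, y is the line along which they close (so a half turn about z gives the same grasp; the last joint's range is limited). The gripper opens to 92 mm and grips with 3 to 60 N. Pads are 19 mm wide; open, the fingers measure 130 mm over their backs; the gripper's body (75 mm by 190 mm) begins 47 mm behind the grasp point.
Start: joints at [1.225, 0.434, 0.025, 1.573, -0.012, 1.134, -0.075], TCP at [0.15, -0.607, 0.227] pointing down, gripper open.
Joint ranges: [-2.62, 2.62], [-0.44, 2.09], [-1.27, 1.32], [0.08, 2.57], [-1.32, 4.46], [0.12, 2], [-2.74, 2.74]. Speed limits (rad/s): [2.22, 2.22, 3.01, 3.01, 3.14, 3.14, 3.14].

## Interface

Orientations are given as a rotation vector (axis times angle).
In Python, from cell import arm gives the robot as it stands.
- The arm moves only by the tool carry_out, never from a script. Its arguments are lists of equal length, an entry for each row: "claw": the finger opening in cm, from 0 to 9.18; "delta_pos": the shift along the tool's x, y, z in cm, a list of three; "angular": the turn, a rotation vector about the tool's x, y, z in rad, a list of three. In form: {"claw": [claw, ...], "delta_pos": [[dx, dy, dz], ...], "angular": [[ax, ay, az], ...]}. A call has 1 to 20 rows; each row shifts and turns the commanded pose from where the row before left it, along the tool's axes as they then stand; what a row does not reach is not made up. A row lasts 1/10 s, in which the tool goes at most 50 mm and 8.59 degrees, less where a joint would pass 70% of its speed; a pose out of reach is approached as far as the arm can. A call with a gripper value outside its range is refused whole. The fingers move at their own pace and stop on an object; "force" is the grip in N (left out, the last holds). Time passes only in rows, so rows that do not move let the fingers close. It gives the time, the measured TCP pose, the force, the opening and the grip force at its end, in the units of the state.
- arm.observe(): the state, without advancing time (a new reading comes with each control period).
- arm.get_image(name): name is "side" or "top" or "wrist"; returns a dict with "frame" (420x560x3 uint8, red, green, blue), "mtx" (3x3 intrinsics, pixels), "dist" ([k1, k2, p1, p2, k3] as OpenCV has them; the pictures are not rectified), "T" (4x4, takes a point from camera to world coordinates). Camera axes: x right, y down, z forward; pixel columns grow to the right and rows downward; lengths in m; the calibration is good to about 2 mm. A picture is of the moment at which its call begins. There is no depth.
- arm.sign_off(): hands the job in; it is judged then, once.
Trained networks look in a picture, given as the dict that the camera call returned (one of the last four; its "shot" number tells which), for a name from the list of things; names that differ only in an ending like _2 or _b are one class to them, and where a whole thing is asked for, a point or a joint stands for the part that bears it (a point fixed in the world has none). Each returns a list of dicts, best first, with "conf" (0 to 1); they miss things now and then, are a little off and sometimes report something else, mostly with a low value. They report only what shows in the picture. A call takes as long as a camera call.
- arm.look_for(label, picture): "centre" ([column, row] as shares, 0 to 1, of the picture: columns of its width, rows of its height, amid what is visible of it).
- arm.trace(label, picture): "region" (420x560 bool, what is visible of it) and "centre" ([column, row] as shares, 0 to 1, of the picture: columns of its width, rows of its height, amid what is visible of it).
- arm.place_of(label, picture): "centre" ([column, row] as shares, 0 to 1, of the picture: columns of its width, rows of its height: a listed point, or the origin of a listed thing).
The state is a dict: "clock": time; "joints": joint angles; "dq": joint speeds; "joint_efforts": joint torques, N m; "position": TCP position; "ee_rot": TCP orientation; "force": force on the tool from outside, world axes, zero at the start; "ft_torque": the same for the moment, N m; "width": opening from 0.0 (shut) to 1.0 (fully open); "gripper_force": force on a finger pad.
Only numpy, scipy, OpenCV 4.12 (cv2) and the standard library are available. Lean on these libraries where they do the work, as an engineer would, in place of code of your own. Each camera call takes 0.05 s, during which the arm holds its last target. There are 200 camera calls.

## Task

Take the component-test tweezers off their cradle by the yellow finger pads, squeeze them over the board until their tip gap matches the spacing of the two gold lands of the shunt resistor that the red arrow sticker points at, and only then set them down, one needle tip on the middle of each land. Be gentle: lower only until both sprung needles are pushed in about half way, not bottomed, never push hard at the board or squeeze the tips together, and leave the solder reel, loupe and heat sink where they are. Keep the gap and the contact steady for two seconds while the reading settles, and finish still holding the tweezers there, without letting go.

Things in the scene. Friction and masses are not known exactly. Their poses are not given: they have to be found in the camera images.
- test_tweezers: Test tweezers: pale grey hub with display, two black sprung legs, a yellow finger pad outside each. Origin midway between the pads; x to the tips, y to the left leg, z up. In mm: hub x -101 to -50, y +-11, z +-7; pads x -12 to 12, z +-7.5, 32 wide at rest: grip them across y from above; legs to x 62; needles at x 60 point down. Mass about 64 g, balance point at x -18
- cradle: Fixed dark grey cradle; carries the tweezers level, their origin 48 mm straight above its own (on the bench), same x axis. Base plate x -110 to 54, y +-31, 6 thick; saddle under the hub x -107 to -53, 31 wide, 48 high; post under the legs x 37 to 45, y +-26, 48 high; fingers fit between. The tweezers lift out straight up
- board: Fixed green board 72 (x) by 122 (y) mm on four standoffs, top 10 above the bench; origin on the bench under its centre, x away from the robot. Three black shunt resistors in a row along y at x -14 (8.5 wide, 2.2 high), each with a round gold land 6 across at both ends. Parts up to 12 above the board only at x over 5; in front of the resistors at most 1.3
- red_arrow: Flat red arrow sticker, 11 long, on the board 15 behind (+x of) the resistor to be measured and pointing at it; origin at its middle. Green round dots lie behind the two others (already passed)
- shunt_a (a point): middle of the small resistor, at board y 38, on the board's top; lands 9 apart, centre to centre, along board y
- shunt_b (a point): middle of the medium resistor, at board y 2, on the board's top; lands 14 apart
- shunt_c (a point): middle of the large resistor, at board y -36, on the board's top; lands 19 apart
- tip_left (a point): lower end of the left leg's needle, in the tweezers' frame at x 60, z -30 mm when free; end radius 1.2. The tip gap is the horizontal distance from tip_left to tip_right
- tip_right (a point): lower end of the right leg's needle
- leg_left (a joint): closing angle of the left leg, rad; the right one moves the same. Angle / tip gap in mm / width over the finger pads in mm: 0 / 30 / 32 (rest), 0.045 / 19 / 25, 0.066 / 14 / 22 (pads parallel), 0.086 / 9 / 20, 0.11 / 3 / 17.5 (stop). Each pad pushes back with about 8 N at rest, 14 N at gap 14, so it opens again when the grip eases
- pin_left (a joint): how far the left needle is pushed up into its leg, in m: 0 free, 0.005 bottomed; 0.1 N to start, 0.35 N when bottomed
- pin_right (a joint): the same for the right needle
- solder_reel: bystander: reel of solder wire, 64 x 79 x 58 high, standing loose on the bench; origin under its centre
- loupe: bystander: black eye loupe, 37 across, 30 high, standing loose; origin under its centre
- spare_sink: bystander: small finned heat sink 25 x 25 x 14 high, lying loose; origin under its centre
- pad_a1 (a point): centre of the +y land of shunt_a, on the board's top
- pad_a2 (a point): centre of the -y land of shunt_a, on the board's top
- pad_b1 (a point): centre of the +y land of shunt_b, on the board's top
- pad_b2 (a point): centre of the -y land of shunt_b, on the board's top
- pad_c1 (a point): centre of the +y land of shunt_c, on the board's top
- pad_c2 (a point): centre of the -y land of shunt_c, on the board's top

How it is judged:
By the outcome, as a careful person would: the job done as asked, in the order asked, and still so for the second after the job is handed in, while the arm keeps its last pose, push and grip.
It also fails if it takes over 51 s, if anything falls off the work surface, if the arm or the gripper's body presses on something with over 40 N, if the wrist force passes 120 N, or if a joint passes its speed limit or range.

## Working session

There is one attempt and no reset: what is moved stays moved. The work goes in short steps, Python scripts to look and compute and a tool call to move; the robot and the scene stay as the last step left them, time stands still between calls to the robot, and variables do not carry over. Pictures are saved under pics/ and viewed, at most 10 in all, crops included, and the job is handed in when it is done.

Besides the shell and the picture viewer there is one more tool, called after "Emit:" as name(argument=value, ...) on one line, values as JSON. carry_out: Moves the arm, as the interface text tells. Its arguments: {"type":"object","properties":{"claw":{"type":"array","items":{"type":"number"}},"delta_pos":{"type":"array","items":{"type":"array","items":{"type":"number"}}},"angular":{"type":"array","items":{"type":"array","items":{"type":"number"}}},"force":{"type":"number"}},"required":["claw","delta_pos","angular"]}

```bash
mkdir -p pics
cat > h.py <<'E'
import numpy as np, cv2
from cell import arm
from scipy.spatial.transform import Rotation as R
def px(d,c): return np.array([c[0]*560,c[1]*420])
def ray(d,p):
    u=cv2.undistortPoints(np.array([[p]],float),np.array(d["mtx"],float),np.array(d["dist"],float))[0,0]
    T=np.array(d["T"]); v=T[:3,:3]@np.array([u[0],u[1],1]); return T[:3,3],v/np.linalg.norm(v)
def atz(d,p,z):
    o,v=ray(d,p); return o+v*(z-o[2])/v[2]
def tri(rs):
    A=np.zeros((3,3));b=np.zeros(3)
    for o,v in rs:
        P=np.eye(3)-np.outer(v,v);A+=P;b+=P@o
    x=np.linalg.solve(A,b); return x,max(np.linalg.norm((np.eye(3)-np.outer(v,v))@(x-o)) for o,v in rs)
def proj(d,P):
    T=np.linalg.inv(np.array(d["T"])); r=cv2.Rodrigues(T[:3,:3])[0]
    return cv2.projectPoints(np.array(P,float).reshape(-1,1,3),r,T[:3,3],np.array(d["mtx"],float),np.array(d["dist"],float))[0][:,0]
def save(d,n): cv2.imwrite("pics/"+n,cv2.cvtColor(d["frame"],cv2.COLOR_RGB2BGR))
E
python3 - <<'E'
from h import *
s=arm.observe(); print(s)
ds={n:arm.get_image(n) for n in("side","top","wrist")}
ims=[]
for n,d in ds.items():
    print(n,np.round(d["T"],3).tolist(),d["mtx"][0][0]); ims.append(cv2.cvtColor(d["frame"],cv2.COLOR_RGB2BGR))
for n in ("side","top"): save(ds[n],n+"0.png")
L="test_tweezers cradle board red_arrow shunt_a shunt_b shunt_c tip_left tip_right pad_a1 pad_a2 pad_b1 pad_b2 pad_c1 pad_c2 solder_reel loupe spare_sink".split()
for l in L:
    for n in("side","top","wrist"):
        r=arm.place_of(l,ds[n])
        print(l,n,[(round(q["conf"],2),np.round(px(0,q["centre"]),1).tolist(),np.round(atz(ds[n],px(0,q["centre"]),0.048 if 'tw' in l else 0.018 if 'tip' in l else .01),3).tolist()) for q in r[:3]])
print(arm.observe()["clock"])
E
```

```text
{'clock': 0.0, 'joints': array([ 1.22539292,  0.43522306,  0.02493752,  1.57406945, -0.01161212,
        1.13397235, -0.07508585]), 'dq': array([ 1.36530053e-03, -1.00129756e-03, -1.08156428e-03, -3.12447176e-05,
        8.76388041e-04, -7.16406999e-05, -5.49272416e-04]), 'joint_efforts': array([-1.32546527e-03, -6.67833853e+01,  9.85150784e-01, -3.14454675e+01,
       -6.04557549e-02,  4.27585992e-02,  1.92579027e-04]), 'position': array([ 0.15011785, -0.60619941,  0.22595518]), 'ee_rot': array([-3.11698821e+00, -3.80232915e-01,  4.66448034e-04]), 'force': array([-0.14269754, -0.36618034, -0.25947782]), 'ft_torque': array([ 0.00664748, -0.00412957,  0.00523681]), 'gripper_force': 0.0, 'width': 0.9980526799050137}
side [[-0.582, 0.705, -0.406, 0.929], [0.813, 0.512, -0.276, 0.308], [0.013, -0.491, -0.871, 0.932], [0.0, 0.0, 0.0, 1.0]] 526.1884889166189
top [[0.03, -0.993, 0.117, 0.445], [-0.999, -0.027, 0.03, 0.027], [-0.027, -0.118, -0.993, 0.896], [0.0, 0.0, 0.0, 1.0]] 433.16727665531477
wrist [[0.239, -0.938, -0.25, 0.217], [-0.971, -0.232, -0.06, -0.591], [-0.001, 0.257, -0.966, 
[... 3100 characters left out ...]
0.12, 0.01])]
pad_c2 top [(0.87, [250.6, 225.8], [0.519, 0.117, 0.01]), (0.75, [234.1, 227.1], [0.515, 0.152, 0.01]), (0.59, [208.7, 231.2], [0.505, 0.204, 0.01])]
pad_c2 wrist []
solder_reel side [(0.97, [166.5, 232.4], [0.667, -0.133, 0.01]), (0.22, [360.7, 265.4], [0.503, 0.214, 0.01])]
solder_reel top [(0.65, [377.2, 157.4], [0.669, -0.142, 0.01])]
solder_reel wrist []
loupe side [(0.56, [317.4, 190.9], [0.412, 0.055, 0.01])]
loupe top [(0.64, [284.6, 278.1], [0.414, 0.044, 0.01])]
loupe wrist []
spare_sink side [(0.73, [250.3, 234.0], [0.573, 0.003, 0.01])]
spare_sink top [(0.43, [302.1, 205.1], [0.564, 0.013, 0.01]), (0.22, [223.3, 224.1], [0.52, 0.174, 0.01])]
spare_sink wrist []
2.85
```

Run:
```python
import cv2,numpy as np
t=cv2.imread("pics/top0.png");s=cv2.imread("pics/side0.png")
a=cv2.resize(t[130:330,170:450],(800,571),interpolation=cv2.INTER_CUBIC);cv2.imwrite("pics/t0c.png",a)
b=cv2.resize(s[110:310,150:430],(800,571),interpolation=cv2.INTER_CUBIC);cv2.imwrite("pics/s0c.png",b)
```

```text
(no output)
```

View pics/t0c.png

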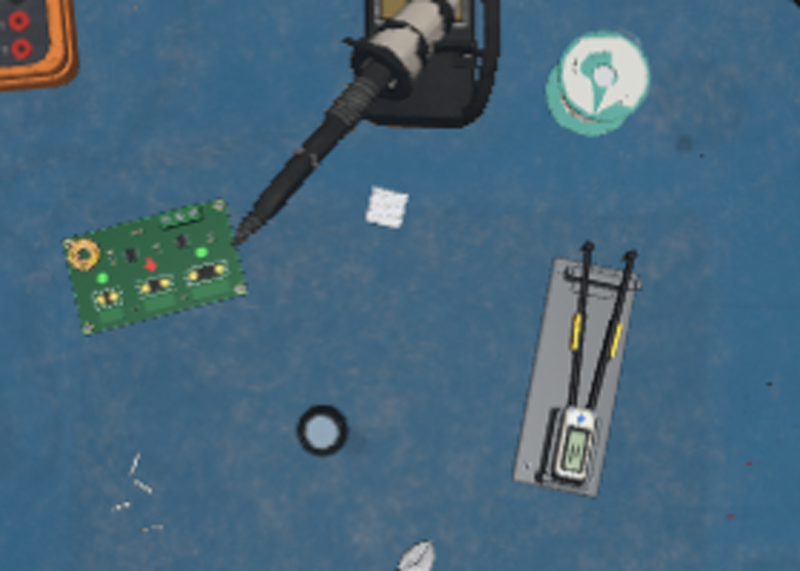

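View pics/s0c.png

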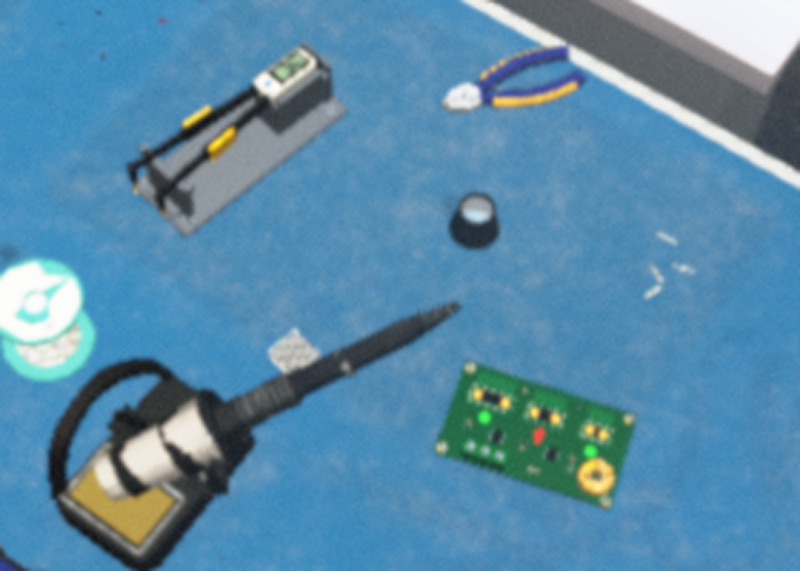

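Run:
```python
from h import *
ds={n:arm.get_image(n) for n in("side","top")}
def c(n,x,y): return ((170,130) if n=="top" else (150,110))+np.array([x,y])*0.35
def t(a,b): 
    x,e=tri([ray(ds["top"],c("top",*a)),ray(ds["side"],c("side",*b))]); return np.round(x*1000,1),round(e*1000,1)
print("iron",t((237,241),(459,306)))
print("tipL corner",t((588,246),(162,207)),"tipR",t((630,255),(133,175)))
print("padL",t((576,332),(223,142)),"padR",t((616,340),(197,117)))
print("hub display",t((574,449),(291,67)))
print("base corners",[t(a,b) for a,b in(((553,258),(187,235)),((515,481),(343,113)))])
S={}
for n in ds:
    q=[px(0,r["centre"]) for r in arm.place_of("red_arrow",ds[n])+arm.trace("red_arrow",ds[n])]
    print(n,q)
# tip of tweezers pixels yaw
```

```text
iron (array([528.9, 104.3, 123.2]), np.float64(2.2))
tipL corner (array([ 541.7, -132.7,   34.3]), np.float64(2.3)) tipR (array([ 535.9, -161.5,   42.1]), np.float64(1.1))
padL (array([ 481.2, -122.5,   52.2]), np.float64(1.2)) padR (array([ 476.5, -149.4,   55.3]), np.float64(1.0))
hub display (array([ 402.7, -121. ,   57.8]), np.float64(1.2))
base corners [(array([ 536.6, -114.6,    6. ]), np.float64(0.2)), (array([376.4, -91.3,  -4.6]), np.float64(0.3))]
side [array([335.216, 257.712])]
top [array([224.  , 225.12])]
```

Emit:
carry_out(claw=[9,9,9,9,9,9,9,9,9,9,9,9,9,9,9,9,9], delta_pos=[[3.25,-2.88,0],[3.25,-2.88,0],[3.25,-2.88,0],[3.25,-2.88,0],[3.25,-2.88,0],[3.25,-2.88,0],[3.25,-2.88,0],[3.25,-2.88,0],[3.25,-2.88,0],[3.25,-2.88,0],[3.25,-2.88,0],[3.25,-2.88,0],[3.25,-2.88,0],[0,0,0],[0,0,0],[0,0,0],[0,0,0]], angular=[[0,0,0],[0,0,0],[0,0,0],[0,0,0],[0,0,0],[0,0,0],[0,0,0],[0,0,0],[0,0,0],[0,0,0],[0,0,0],[0,0,0],[0,0,0],[0,0,0.14],[0,0,0.14],[0,0,0.13],[0,0,0]])

```text
clock: 4.85
position: [0.4705, -0.1416, 0.2268]
ee_rot: [3.13, -0.265, 0.0]
force: [0.0, 0.5, 0.4]
width: 0.98
gripper_force: 0.0
```

```bash
cat > w.py <<'E'
from h import *
import sys
d=arm.get_image("wrist"); s=arm.observe()
print(s["clock"],np.round(s["position"],4),np.round(R.from_rotvec(s["ee_rot"]).as_matrix()[:,0],4))
import pickle
for l in sys.argv[2:]:
    for q in arm.place_of(l,d)[:2]: print(l,round(q["conf"],2),np.round(px(0,q["centre"]),1))
pickle.dump({k:np.array(v) for k,v in d.items()},open("pics/%s.pkl"%sys.argv[1],"wb")); save(d,sys.argv[1]+".png")
E
python3 w.py w1 test_tweezers tip_left cradle
```

```text
4.9 [ 0.4704 -0.1416  0.2268] [ 9.865e-01 -1.637e-01  1.000e-04]
test_tweezers 0.72 [269.8 185.4]
cradle 0.58 [269.3 178.9]
```

View pics/w1.png

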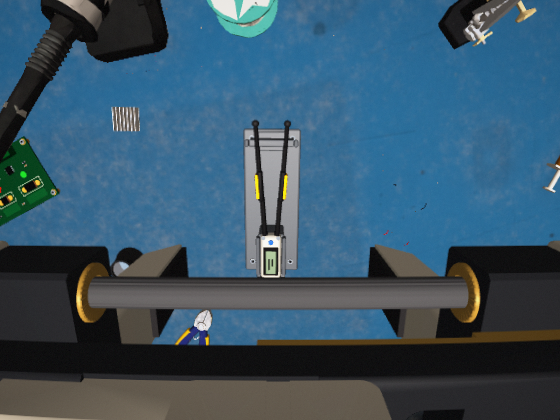

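Run:
```python
from h import *
import pickle
d=pickle.load(open("pics/w1.pkl","rb"))
for n,p,z in (("padL",(257.5,186.5),.053),("padR",(284,187),.053),("L",(255,124),.05),("R",(288,124),.05),("logo",(270.5,242),.055),("cr",(245,130),.006),("cr",(300,130),.006)):
    print(n,np.round(atz(d,p,z),4))
# color segmentation of pads
hsv=cv2.cvtColor(d["frame"],cv2.COLOR_RGB2HSV); m=cv2.inRange(hsv,(20,150,120),(35,255,255)); m[:150]=0;m[230:]=0
n,l,st,c=cv2.connectedComponentsWithStats(m); print([(st[i][4],c[i]) for i in range(1,n) if st[i][4]>10])
```

```text
padL [ 0.4801 -0.1241  0.053 ]
padR [ 0.4752 -0.1496  0.053 ]
L [ 0.5391 -0.1325  0.05  ]
R [ 0.5338 -0.1633  0.05  ]
logo [ 0.422  -0.1268  0.055 ]
cr [ 0.535  -0.1179  0.006 ]
cr [ 0.5249 -0.1762  0.006 ]
[(np.int32(86), array([256.81395349, 186.75581395])), (np.int32(76), array([284.55263158, 186.89473684])), (np.int32(20), array([ 37.25, 181.85])), (np.int32(18), array([ 23.55555556, 189.83333333])), (np.int32(20), array([ 10.15, 197.4 ])), (np.int32(12), array([  0.66666667, 203.16666667]))]
```

Emit:
carry_out(claw=[9,9,9,9,9], delta_pos=[[0.32,-0.3,2.5],[0.32,-0.3,3],[0,0,2],[0,0,0.5],[0,0,0]], angular=[[0,0,0.015],[0,0,0],[0,0,0],[0,0,0],[0,0,0]])

```text
clock: 5.55
position: [0.4773, -0.137, 0.1464]
ee_rot: [-3.128, 0.284, 0.002]
force: [0.0, -0.1, -0.1]
width: 0.982
gripper_force: 0.0
```

```bash
python3 w.py w2 test_tweezers
python3 - <<'E'
from h import *
import pickle
d1,d2=[pickle.load(open("pics/w%d.pkl"%i,"rb")) for i in(1,2)]
P=[]
for d in(d1,d2):
    hsv=cv2.cvtColor(d["frame"],cv2.COLOR_RGB2HSV); m=cv2.inRange(hsv,(20,150,120),(35,255,255)); m[:130]=0;m[240:]=0;m[:,:200]=0;m[:,360:]=0
    n,l,st,c=cv2.connectedComponentsWithStats(m); k=[(st[i].tolist(),c[i]) for i in range(1,n) if st[i][4]>30]; print(k)
    P.append(sorted([c.tolist() for _,c in k]))
for i in(0,1): print(tri([ray(d1,P[0][i]),ray(d2,P[1][i])]), atz(d2,P[1][i],.053))
cv2.imwrite("pics/w2c.png",cv2.resize(cv2.imread("pics/w2.png")[60:340,150:400],None,fx=2,fy=2,interpolation=2))
E
```

```text
5.6 [ 0.478  -0.1371  0.1472] [ 9.835e-01 -1.807e-01  3.000e-04]
test_tweezers 0.88 [276.  212.6]
[([255, 175, 5, 24, 86], array([256.81395349, 186.75581395])), ([283, 175, 5, 25, 76], array([284.55263158, 186.89473684]))]
[([255, 199, 7, 31, 134], array([258.18656716, 214.17164179])), ([292, 199, 6, 31, 126], array([294.35714286, 213.77777778]))]
(array([ 0.48008744, -0.12339877,  0.05358368]), np.float64(4.8683252656752495e-05)) [ 0.47994533 -0.12328812  0.053     ]
(array([ 0.47520988, -0.15025215,  0.05282325]), np.float64(8.780058899176138e-05)) [ 0.47527106 -0.15033911  0.053     ]
```

View pics/w2c.png

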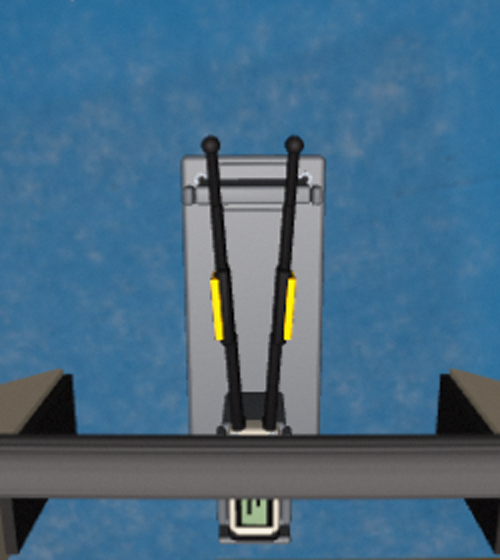

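Emit:
carry_out(claw=[9,9,9,9,9,9,2.7,2.7,2.7,2.7,2.7,2.7,2.7,2.7,2.7], delta_pos=[[0,0,3],[0,0,3],[0,0,3],[0,0,2],[0,0,0.8],[0,0,0],[0,0,0],[0,0,0],[0,0,0],[0,0,0],[0,0,0],[0,0,0],[0,0,0],[0,0,0],[0,0,0]], angular=[[0,0,0],[0,0,0],[0,0,0],[0,0,0],[0,0,0],[0,0,0],[0,0,0],[0,0,0],[0,0,0],[0,0,0],[0,0,0],[0,0,0],[0,0,0],[0,0,0],[0,0,0]], force=30)

```text
clock: 7.15
position: [0.4778, -0.1369, 0.0287]
ee_rot: [3.129, -0.286, 0.0]
force: [0.1, 0.6, -0.9]
width: 0.302
gripper_force: 9.3
```

Emit:
carry_out(claw=[2.7,2.7,2.7,2.7,2.7,2.7,2.7,2.7,2.7,2.7,2.7,2.7,2.7,2.7,2.7,2.7,2.7,2.7,2.7,2.7], delta_pos=[[0,0,-0.5],[0,0,-1.5],[0,0,-2.5],[0,0,-3],[0,0,-3],[0,0,-2],[0,0,-0.5],[-0.6,-1.4,0],[-1.2,-3,0],[-1.4,-3.4,0],[-1.4,-3.4,0],[-1.4,-3.4,0],[-1.4,-3.4,0],[-1.4,-3.4,0],[-1.2,-3,0],[-0.7,-1.8,0],[0,0,0],[0,0,0],[0,0,0],[0,0,0]], angular=[[0,0,0],[0,0,0],[0,0,0],[0,0,0],[0,0,0],[0,0,0],[0,0,0],[0,0,0],[0,0,0],[0,0,0],[0,0,0],[0,0,0],[0,0,0],[0,0,0],[0,0,-0.08],[0,0,-0.1],[0,0,-0.1],[0,0,-0.1],[0,0,-0.04],[0,0,0]])

```text
clock: 9.15
position: [0.4169, 0.1401, 0.1575]
ee_rot: [3.119, 0.375, -0.004]
force: [-0.1, 0.3, -0.8]
width: 0.294
gripper_force: 9.5
```

```bash
python3 w.py w3 test_tweezers tip_left tip_right shunt_b pad_b1 red_arrow
python3 - <<'E'
import cv2
cv2.imwrite("pics/w3c.png",cv2.resize(cv2.imread("pics/w3.png")[0:280,90:460],(792,600),interpolation=2))
E
```

```text
9.2 [0.4172 0.14   0.1577] [ 0.972   0.2352 -0.0022]
shunt_b 0.9 [266.9  89.2]
shunt_b 0.7 [222.5  89.6]
pad_b1 0.94 [273.6  87.9]
pad_b1 0.81 [259.7  89.9]
red_arrow 0.43 [267.7  68.7]
```

View pics/w3c.png

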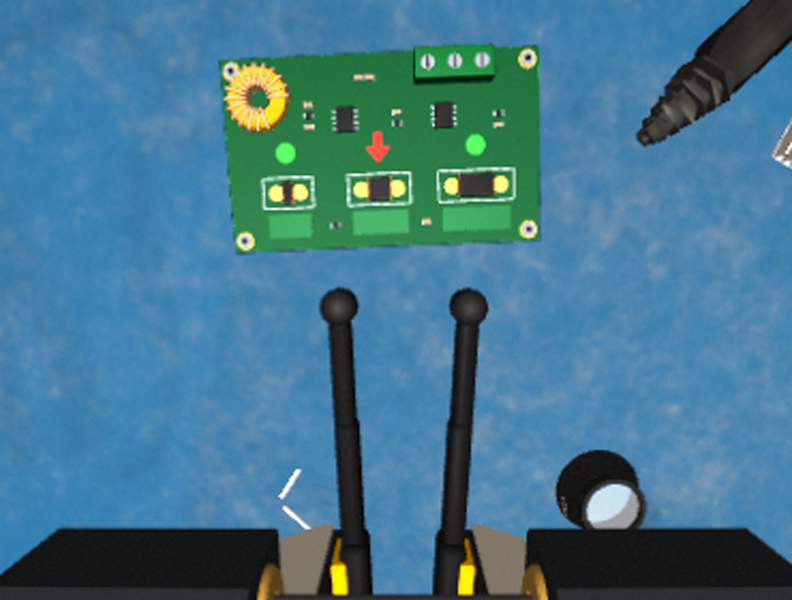

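```bash
cat > m.py <<'E'
from h import *
def lands(d,show=False,zs=.010):
    hsv=cv2.cvtColor(d["frame"],cv2.COLOR_RGB2HSV); m=cv2.inRange(hsv,(18,60,140),(36,255,255)); 
    m[260:]=0
    n,l,st,c=cv2.connectedComponentsWithStats(m)
    return [(st[i].tolist()[4],np.round(c[i],1).tolist(),np.round(atz(d,c[i],zs),4).tolist()) for i in range(1,n) if 8<st[i][4]<400]
def tool(d,s,p,z):
    w=atz(d,p,z); return R.from_rotvec(s["ee_rot"]).as_matrix().T@(w-s["position"])*1000
E
python3 - <<'E'
from m import *
import pickle
d=pickle.load(open("pics/w3.pkl","rb")); s=arm.observe()
for r in lands(d): print(r)
f=lambda x,y:(90+x*370/792,y*280/600)
for p in((339,306),(468,307)): print(np.round(tool(d,s,f(*p),s["position"][2]+.019),1))
print(s["position"],s["ee_rot"],s["force"],s["width"])
ds=arm.get_image("side");save(ds,"s4.png");dt=arm.get_image("top")
for n,q in(("side",ds),("top",dt)):
  for l in("tip_left","tip_right","pad_b1"): print(n,l,[(round(r["conf"],2),np.round(px(0,r["centre"]),1).tolist()) for r in arm.place_of(l,q)[:2]])
# expected tips
M=R.from_rotvec(s["ee_rot"]).as_matrix()
for y in(-11,11):
    w=s["position"]+M@np.array([.060,y/1000,-.019+.030]); print(w,proj(ds,w),proj(dt,w))
b=proj(ds,s["position"]+M@np.array([.06,0,0]))[0].astype(int);print(b)
cv2.imwrite("pics/s4c.png",cv2.resize(ds["frame"][max(0,b[1]-70):b[1]+70,b[0]-90:b[0]+90,::-1],None,fx=4,fy=4,interpolation=2)); print(b[0]-90,b[1]-70)
E
```

```text
(32, [335.4, 27.4], [0.5673, 0.1274, 0.01])
(44, [300.5, 86.4], [0.5155, 0.1436, 0.01])
(45, [323.4, 85.6], [0.5208, 0.1249, 0.01])
(43, [258.4, 88.0], [0.5059, 0.1779, 0.01])
(43, [275.4, 87.4], [0.5097, 0.164, 0.01])
(42, [218.6, 90.0], [0.4964, 0.2103, 0.01])
(45, [229.7, 89.4], [0.4992, 0.2012, 0.01])
(24, [336.0, 106.8], [0.5067, 0.1099, 0.01])
(19, [206.0, 112.2], [0.4761, 0.2172, 0.01])
(9, [308.3, 255.9], [0.3691, 0.0978, 0.01])
[ 58.7 -11.7 -19. ]
[ 58.5  12.2 -19. ]
[0.41835736 0.13979933 0.1585878 ] [ 3.11943861e+00  3.71730010e-01 -2.99012751e-04] [-0.25835326  0.45692556 -0.51546319] 0.29331398795665764
side tip_left [(0.55, [363.0, 167.9])]
side tip_right [(0.6, [338.0, 256.3])]
side pad_b1 [(0.89, [338.7, 252.0]), (0.84, [344.8, 258.6])]
top tip_left [(0.62, [227.1, 231.5])]
top tip_right []
top pad_b1 [(0.82, [221.2, 228.7]), (0.79, [227.5, 229.3])]
[0.47409025 0.1645898  0.14757521] [[356.8954578  205.67604771]] [[214.80528367 243.79086851]]
[0.47926013 0.14320587 0.14757653] [[344.84571758 201.48507815]] [[227.14385455 241.19102504]]
[351 200]
261 130
```

View pics/s4c.png

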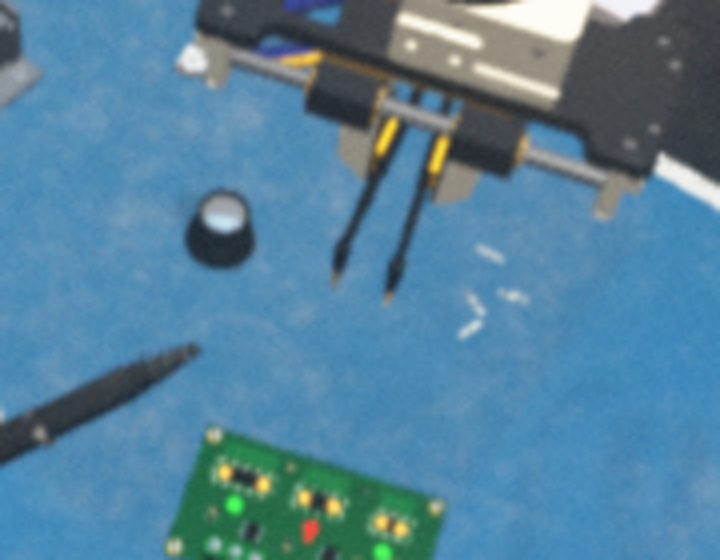

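Emit:
carry_out(claw=[2.7,2.7,2.7,2.7,2.7,2.7,2.5,2.4,2.3,2.2,2.2,2.2,2.2], delta_pos=[[0,0,0],[0.8,-0.12,1],[1.2,-0.2,2],[1,-0.2,2.5],[0.56,0,2.5],[0,0,2],[0,0,0.8],[0,0,0],[0,0,0],[0,0,0],[0,0,0],[0,0,0],[0,0,0]], angular=[[0,0,-0.04],[0,0,0],[0,0,0],[0,0,0],[0,0,0],[0,0,0],[0,0,0],[0,0,0],[0,0,0],[0,0,0],[0,0,0],[0,0,0],[0,0,0]])

```text
clock: 11.2
position: [0.4515, 0.1545, 0.0511]
ee_rot: [-3.111, -0.434, -0.001]
force: [-0.9, -0.7, -0.1]
width: 0.239
gripper_force: 13.2
```

```bash
python3 w.py w5 shunt_b
python3 - <<'E'
from m import *
import pickle
d=pickle.load(open("pics/w5.pkl","rb")); s=arm.observe()
for r in lands(d): print(r)
M=R.from_rotvec(s["ee_rot"]).as_matrix()
print(s["position"],M[:,0],s["force"],s["width"])
print(proj(d,[s["position"]+M@np.array([.060,y,z]) for z in(-.019,.011) for y in(-.007,.007)]))
ds=arm.get_image("side");pickle.dump(ds,open("pics/s5.pkl","wb"))
b=proj(ds,s["position"]+M@np.array([.06,0,0]))[0].astype(int)
print("side",b[0]-45,b[1]-40,proj(ds,[s["position"]+M@np.array([.060,y,.011]) for y in(-.007,.007)]))
c1=cv2.resize(d["frame"][0:210,200:360,::-1],(400,525),interpolation=2)
c2=cv2.resize(ds["frame"][b[1]-52:b[1]+53,b[0]-40:b[0]+40,::-1],(400,525),interpolation=2)
cv2.imwrite("pics/c5.png",np.hstack([c1,c2]))
print(b[0]-40,b[1]-52)
E
```

```text
11.25 [0.4515 0.1546 0.051 ] [9.617e-01 2.741e-01 6.000e-04]
shunt_b 0.91 [276.2 140.1]
shunt_b 0.76 [345.2 138.9]
(56, [382.6, 54.6], [0.5674, 0.1274, 0.01])
(14, [227.7, 79.4], [0.5316, 0.2052, 0.01])
(97, [204.1, 139.4], [0.4963, 0.2103, 0.01])
(95, [220.4, 139.1], [0.499, 0.2014, 0.01])
(16, [264.9, 135.4], [0.5079, 0.1774, 0.01])
(64, [286.9, 138.5], [0.5096, 0.1649, 0.01])
(88, [325.6, 138.9], [0.5154, 0.1436, 0.01])
(93, [359.7, 139.1], [0.5208, 0.1248, 0.01])
(9, [307.0, 162.0], [0.4999, 0.15, 0.01])
(46, [182.7, 170.1], [0.4757, 0.2185, 0.01])
(54, [375.7, 169.2], [0.507, 0.11, 0.01])
(13, [253.8, 255.8], [0.4353, 0.1647, 0.01])
(15, [301.9, 255.7], [0.4436, 0.1359, 0.01])
[0.45137516 0.15452507 0.05089882] [9.61720822e-01 2.74030978e-01 2.88101308e-04] [ 0.21002029  0.54954143 -0.13884886] 0.24100782945547194
[[258.3794521  142.73460518]
 [293.32664139 142.69092814]
 [261.73837358 139.03057897]
 [290.60167805 138.99489356]]
side 297 206 [[345.38144092 250.27576663]
 [338.23580371 247.97148321]]
302 194
```

View pics/c5.png

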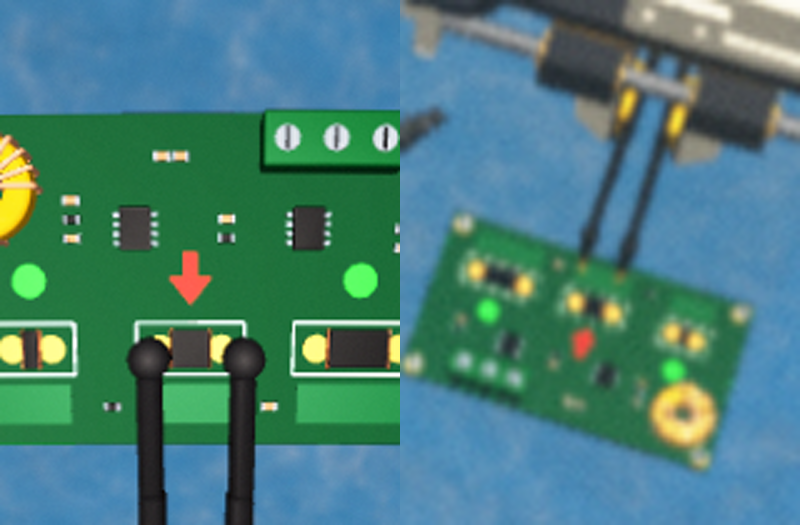

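Run:
```python
from m import *
import pickle
from scipy.ndimage import zoom
ap={"w1":((255,124),(288,124)),"w2":((255,132.5),(297,132.5)),"w3":((248.4,142.8),(308.6,143.3)),"w5":((259.2,142.8),(297.2,142.8))}
tc={"w1":.048,"w2":.048,"w3":.1577+.019,"w5":.051+.019}
for n,pp in ap.items():
    d=pickle.load(open("pics/%s.pkl"%n,"rb")); g=cv2.cvtColor(d["frame"],cv2.COLOR_RGB2GRAY)
    r=[]
    for p in pp:
        x0,y0=int(p[0])-14,int(p[1])-14; c=cv2.resize(g[y0:y0+29,x0:x0+29],None,fx=8,fy=8,interpolation=cv2.INTER_CUBIC)
        k=cv2.HoughCircles(cv2.GaussianBlur(c,(0,0),3),cv2.HOUGH_GRADIENT,1,40,param1=80,param2=8,minRadius=16,maxRadius=80)
        if k is None: print("none");r.append(p);continue
        k=min(k[0],key=lambda q:np.hypot(q[0]/8-.5+x0-p[0],q[1]/8-.5+y0-p[1])); r.append((k[0]/8-.5+x0,k[1]/8-.5+y0)); print(n,np.round(r[-1],1),"rad",k[2]/8)
    w=[atz(d,q,tc[n]) for q in r]; print(n,"gap",np.linalg.norm(w[0]-w[1])*1000,"mid",(w[0]+w[1])/2)
ds=arm.get_image("side");dt=arm.get_image("top")
for n,q in(("side",ds),("top",dt)):
  for l in("tip_left","tip_right"): print(n,l,[(round(r["conf"],2),np.round(px(0,r["centre"]),1).tolist()) for r in arm.place_of(l,q)[:2]])
c=cv2.resize(ds["frame"][238:262,325:360,::-1],(560,384),interpolation=2)
c2=cv2.resize(dt["frame"][215:245,205:240,::-1],(448,384),interpolation=2)[:,:240]
cv2.imwrite("pics/c6.png",np.hstack([c,c2]))
```

```text
w1 [253.8 128.6] rad 3.75
w1 [294.4 131.8] rad 6.05
w1 gap 38.98607586698969 mid [ 0.53035545 -0.14937337  0.048     ]
w2 [255.1 141.6] rad 3.6625
w2 [300.9 140.6] rad 2.2875
w2 gap 33.69198756329319 mid [ 0.53058958 -0.14790877  0.048     ]
w3 [247.6 142.3] rad 9.075
w3 [308.2 143.1] rad 9.175
w3 gap 24.191038187309932 mid [0.47540035 0.15357327 0.1767    ]
w5 [262.8 141.9] rad 8.5625
w5 [297.1 142.7] rad 8.625
w5 gap 13.712389462456683 mid [0.50967649 0.1694353  0.07      ]
side tip_left [(0.38, [315.3, 193.4])]
side tip_right [(0.68, [345.6, 259.3]), (0.35, [251.8, 237.1])]
top tip_left [(0.33, [240.2, 221.2])]
top tip_right []
```

View pics/c6.png

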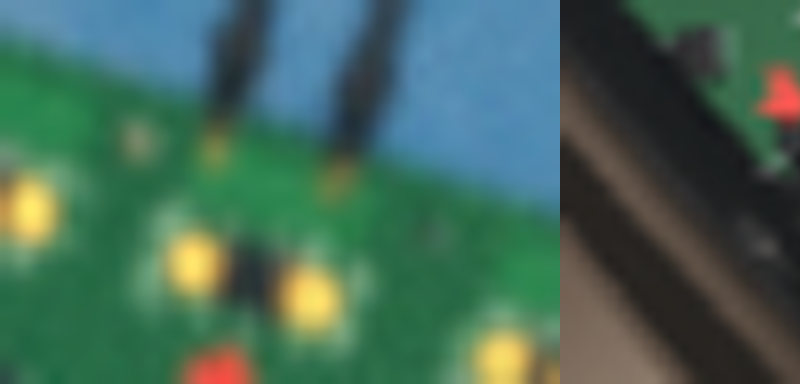

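Run:
```python
from m import *
import pickle
d=pickle.load(open("pics/w5.pkl","rb"));ds=pickle.load(open("pics/s5.pkl","rb"))
s=arm.observe();M=R.from_rotvec(s["ee_rot"]).as_matrix();zt=s["position"][2]-.011
f=lambda x,y:(325+x/16-.5,238+y/16-.5)
# gold land centroids, side
hsv=cv2.cvtColor(ds["frame"],cv2.COLOR_RGB2HSV);m=cv2.inRange(hsv,(18,110,140),(36,255,255));n,l,st,c=cv2.connectedComponentsWithStats(m)
print([np.round(c[i],1).tolist() for i in range(1,n) if 315<c[i][0]<365 and 240<c[i][1]<270])
b=[atz(ds,f(*p),.010) for p in((193,263),(311,298))]
t=[atz(ds,f(*p),zt+.001) for p in((213,160),(335,186))]
for n,q in(("land",b),("tip",t)): print(n,np.round(q,4).tolist(),"mid",(q[0]+q[1])/2,"gap",np.linalg.norm(q[0]-q[1]))
df=(sum(t)-sum(b))/2; print("side: tip-land in tool frame mm",M.T@df*1000)
B=np.array([.5076,.1710,.01]); w=atz(d,(278.2,142.8),zt+.030); print("wrist ball-land",M.T@(w-B)*1000, "kin", M.T@(s["position"]+M@[.06,0,0]-B)*1000, zt)
# dark profile for balls in wrist
g=cv2.cvtColor(d["frame"],cv2.COLOR_RGB2GRAY)
for r in(141,143,145,165,185): print(r,g[r,248:310].tolist())
```

```text
[[316.9, 247.6], [326.2, 250.8], [337.0, 254.0], [344.0, 256.2], [356.0, 260.0], [360.5, 261.6]]
land [[0.5097, 0.1636, 0.01], [0.5052, 0.1777, 0.01]] mid [0.50743728 0.17063229 0.01      ] gap 0.014734470475683827
tip [[0.511, 0.1632, 0.0407], [0.5054, 0.1766, 0.0407]] mid [0.50821708 0.16990936 0.04067593] gap 0.014548797993142015
side: tip-land in tool frame mm [  0.54840511   0.90982393 -30.67596651]
wrist ball-land [  1.34689163   1.37844902 -59.67604076] kin [  1.28662907   0.38682506 -40.6695795 ] 0.039675930706425694
141 [87, 87, 85, 50, 30, 35, 43, 50, 57, 64, 67, 71, 66, 62, 55, 48, 41, 33, 26, 21, 43, 72, 71, 70, 69, 71, 69, 70, 68, 67, 66, 67, 66, 65, 70, 54, 195, 240, 242, 242, 233, 100, 26, 34, 39, 47, 54, 58, 64, 65, 65, 59, 55, 49, 41, 35, 31, 35, 79, 85, 82, 84]
143 [88, 89, 62, 35, 32, 40, 48, 57, 66, 75, 83, 83, 79, 70, 63, 55, 44, 36, 31, 24, 13, 68, 71, 72, 71, 68, 70, 68, 66, 68, 66, 65, 64, 66, 68, 53, 121, 231, 241, 242, 186, 60, 30, 38, 44, 51, 60, 66, 74, 80, 80, 72, 63, 54, 47, 41, 30, 25, 63, 84, 84, 85]
145 [87, 88, 83, 45, 31, 37, 47, 54, 64, 72, 79, 80, 75, 69, 61, 53, 42, 36, 26, 37, 85, 79, 72, 68, 68, 66, 67, 65, 65, 65, 67, 65, 65, 63, 67, 53, 90, 89, 97, 132, 113, 43, 29, 37, 42, 51, 58, 66, 71, 76, 77, 72, 62, 54, 45, 39, 33, 25, 77, 86, 83, 82]
165 [89, 89, 89, 89, 87, 88, 57, 31, 28, 35, 37, 37, 40, 37, 31, 25, 19, 95, 138, 144, 143, 144, 144, 143, 142, 142, 142, 142, 142, 142, 141, 140, 141, 141, 142, 141, 142, 141, 140, 140, 138, 139, 140, 86, 29, 27, 35, 44, 45, 42, 33, 30, 27, 23, 58, 80, 87, 86, 83, 84, 85, 87]
185 [119, 121, 121, 122, 120, 120, 119, 55, 25, 31, 34, 38, 38, 33, 31, 26, 16, 79, 112, 119, 118, 118, 117, 116, 116, 117, 116, 117, 117, 118, 118, 119, 122, 123, 125, 125, 126, 128, 130, 132, 134, 133, 132, 65, 27, 27, 33, 44, 39, 35, 31, 29, 26, 36, 116, 125, 125, 125, 128, 128, 129, 126]
```

Emit:
carry_out(claw=[2.2,2.2,2.2,2.2,2.2,2.2], delta_pos=[[-0.09,-0.1,0.4],[0,0,0.8],[0,0,0.8],[0,0,0.5],[0,0,0.25],[0,0,0]], angular=[[0,0,0],[0,0,0],[0,0,0],[0,0,0],[0,0,0],[0,0,0]])

```text
clock: 12.25
position: [0.4498, 0.1552, 0.0227]
ee_rot: [3.111, 0.435, -0.002]
force: [-0.8, -0.5, -0.6]
width: 0.241
gripper_force: 13.2
```

```bash
python3 w.py w7
python3 - <<'E'
from m import *
import pickle
d=pickle.load(open("pics/w7.pkl","rb")); 
S=[];
for i in range(3):
    ds=arm.get_image("side"); s=arm.observe(); S.append(np.r_[s["position"],s["force"],s["width"],s["gripper_force"]])
print(np.round(S,4)); M=R.from_rotvec(s["ee_rot"]).as_matrix(); p=np.mean(S,0)[:3]
F=[(.5097,.1636),(.5052,.1777)]
print("pred tips",proj(ds,[p+M@np.array([.0605,y,.0107]) for y in(.0076,-.0064)]))
print("lands",proj(ds,[[.5095,.1642,.01],[.5057,.1777,.01]]))
g=cv2.cvtColor(d["frame"],cv2.COLOR_RGB2GRAY)
pickle.dump(ds,open("pics/s7.pkl","wb"))
c=cv2.resize(ds["frame"][238:262,325:355,::-1],(480,384),interpolation=2)
c2=cv2.resize(d["frame"][110:190,245:311,::-1],(317,384),interpolation=2)
cv2.imwrite("pics/c7.png",np.hstack([c,c2]))
E
```

```text
12.3 [0.45   0.1553 0.023 ] [ 9.616e-01  2.743e-01 -4.000e-04]
[[ 0.4502  0.1553  0.0232 -0.2023  0.4762 -1.2846  0.2391 13.178 ]
 [ 0.4503  0.1554  0.0234 -0.1869 -0.8705 -0.6846  0.2427 13.178 ]
 [ 0.4504  0.1554  0.0234 -0.9086 -0.3851  0.2436  0.2442 13.178 ]]
pred tips [[336.90664043 253.98790724]
 [343.88073615 256.24756752]]
lands [[336.86426841 254.04263263]
 [343.82392538 256.32072009]]
```

View pics/c7.png

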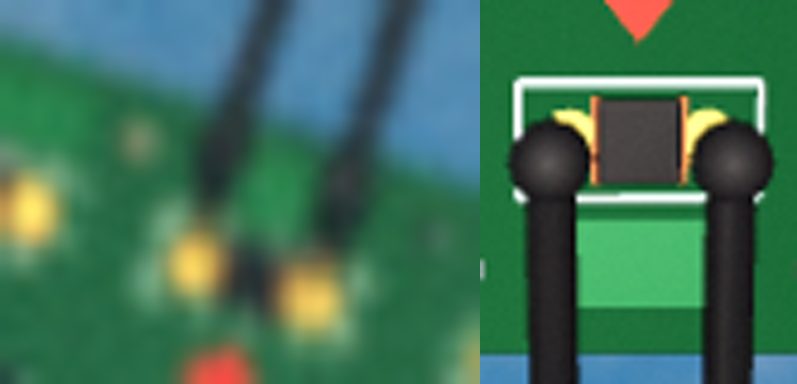

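Run:
```python
from m import *
import pickle
L=lambda n:pickle.load(open("pics/%s.pkl"%n,"rb"))
d=L("w2")
w=[atz(d,p,.048) for p in((255,132.5),(297,132.5))]; o=np.array([.4777,-.1368,.048]); yaw=-10.35*np.pi/180
print("rest gap",np.linalg.norm(w[0]-w[1])*1000,"x",((sum(w)/2-o)@[np.cos(yaw),np.sin(yaw),0])*1000, ((sum(w)/2-o)@[-np.sin(yaw),np.cos(yaw),0])*1000)
d=L("w7"); s=arm.observe();M=R.from_rotvec(s["ee_rot"]).as_matrix();p=np.array([.4502,.1554,.0232])
T=lambda q,z:np.round(M.T@(atz(d,q,z)-p)*1000,2)
print("balls",T((259.4,143.75),p[2]+.0193),T((297.7,143.75),p[2]+.0193),"res",T((278.3,139.4),.0122),"B",M.T@([.5076,.171,.01]-p)*1000)
for r in lands(d): print(r[0],r[1],T(r[1],.010))
# side rendering compare: difference of side images s5->s7 for needle; tip estimate via yellow/orange profile
ds=L("s7"); a=ds["frame"][248:262,330:352]
for r in range(14): print(248+r,' '.join("%3d/%3d/%3d"%tuple(v) for v in a[r][2:20:1]))
```

```text
rest gap 30.66301392836333 x 60.18760071909568 0.01966196811429212
balls [ 59.14  -6.46 -19.27] [ 59.13   8.77 -19.27] res [59.27  1.11 11.03] B [59.47126991  0.73367438 13.22837014]
84 [402.9, 40.1] [104.92  58.98  13.25]
16 [264.5, 47.5] [101.17  -5.25  13.25]
18 [273.2, 47.6] [101.12  -1.22  13.25]
15 [221.7, 68.9] [ 91.86 -25.41  13.24]
15 [294.8, 77.6] [87.86  8.9  13.24]
18 [221.9, 86.9] [ 83.77 -25.6   13.24]
124 [193.9, 139.2] [ 59.41 -40.29  13.23]
129 [213.2, 139.0] [ 59.45 -30.78  13.23]
30 [265.2, 135.2] [61.19 -5.27 13.23]
40 [290.4, 136.1] [60.74  7.02 13.23]
122 [336.0, 138.8] [59.48 29.37 13.23]
128 [375.6, 139.1] [59.43 48.91 13.23]
12 [314.0, 165.5] [46.38 18.9  13.22]
62 [169.6, 174.2] [ 42.18 -53.65  13.22]
68 [392.9, 174.4] [41.99 58.9  13.22]
13 [253.8, 255.8] [ -1.76 -12.    13.2 ]
17 [301.8, 255.6] [-1.67 13.64 13.2 ]
248  43/103/ 67  58/111/ 74  54/110/ 75  41/104/ 69  38/ 97/ 64  33/ 61/ 52  36/ 49/ 50  40/ 65/ 55  42/ 94/ 66  44/123/ 74  44/127/ 76  42/121/ 73  40/106/ 69  40/ 71/ 59  49/ 62/ 60  47/ 62/ 62  41/ 81/ 72  48/106/ 94
249  43/107/ 71  37/104/ 6
[... 2133 characters left out ...]
/120  69/125/ 89  41/108/ 69  40/107/ 69
259  37/105/ 68  38/106/ 68  40/110/ 73  40/107/ 70  50/109/ 71  72/108/ 73  85/105/ 68 111/109/ 76  82/120/ 84  52/113/ 76  59/119/ 80  92/143/ 98  91/137/ 88  93/143/ 98  93/146/105  62/121/ 84  41/107/ 69  40/106/ 69
260  35/106/ 69  38/109/ 69  39/109/ 72  43/105/ 68  84/103/ 66 144/ 97/ 70 176/ 90/ 70 193/ 92/ 71 115/ 98/ 64  52/108/ 71  48/114/ 78  59/122/ 83  57/120/ 82  63/126/ 88  60/120/ 83  47/112/ 75  37/105/ 67  36/105/ 66
261  41/109/ 71  38/109/ 72  41/110/ 72  54/106/ 69 121/ 98/ 68 210/ 91/ 69 234/ 80/ 69 232/ 80/ 68 162/ 96/ 70  69/106/ 70  43/109/ 73  44/114/ 75  42/105/ 69  45/112/ 74  41/109/ 71  38/104/ 68  38/107/ 67  38/105/ 67
```

Emit:
carry_out(claw=[2.17,2.17,2.17,2.17,2.17,2.17,2.17,2.17,2.17,2.17], delta_pos=[[0.03,-0.03,0],[0,0,0],[0,0,0],[0,0,0.1],[0,0,0.1],[0,0,0.1],[0,0,0.1],[0,0,0.1],[0,0,0],[0,0,0]], angular=[[0,0,0],[0,0,0],[0,0,0],[0,0,0],[0,0,0],[0,0,0],[0,0,0],[0,0,0],[0,0,0],[0,0,0]])

```text
clock: 13.45
position: [0.4503, 0.1556, 0.0182]
ee_rot: [3.111, 0.435, -0.0]
force: [0.3, -0.0, -0.1]
width: 0.237
gripper_force: 13.7
```

```bash
python3 w.py w8
python3 - <<'E'
from m import *
import pickle
d=pickle.load(open("pics/w8.pkl","rb")); 
S=[];A=0
for i in range(6):
    ds=arm.get_image("side"); s=arm.observe(); S.append(np.r_[s["position"],s["force"],s["width"],s["gripper_force"]]); A=A+ds["frame"].astype(float)/6
print(s["clock"],np.round(np.mean(S,0),4)); M=R.from_rotvec(s["ee_rot"]).as_matrix(); p=np.mean(S,0)[:3]
print("lands",proj(ds,[[.5095,.1642,.01],[.5057,.1777,.01]]))
g=cv2.cvtColor(d["frame"],cv2.COLOR_RGB2GRAY)
def edges(r):
    m=(g[r,245:312]<84-0) ; return g[r,245:312].tolist()
for r in(143,145): print(edges(r))
c=cv2.resize(A.astype(np.uint8)[238:262,325:355,::-1],(480,384),interpolation=2)
c2=cv2.resize(d["frame"][110:190,245:311,::-1],(317,384),interpolation=2)
cv2.imwrite("pics/c8.png",np.hstack([c,c2]))
E
```

```text
13.5 [0.4503 0.1556 0.0182] [ 9.617e-01  2.741e-01 -1.000e-04]
13.8 [ 0.4504  0.1556  0.0182 -0.0972  0.0904 -0.0766  0.2382 13.6825]
lands [[336.86426841 254.04263263]
 [343.82392538 256.32072009]]
[81, 82, 81, 82, 82, 81, 56, 34, 35, 44, 51, 61, 70, 78, 87, 86, 79, 70, 60, 52, 45, 35, 30, 16, 42, 71, 72, 72, 72, 70, 72, 72, 72, 71, 68, 68, 68, 67, 68, 66, 64, 68, 29, 17, 30, 37, 42, 51, 57, 65, 74, 80, 82, 76, 69, 60, 52, 43, 34, 26, 49, 76, 77, 78, 79, 78, 79]
[81, 84, 80, 83, 84, 83, 56, 36, 34, 44, 51, 60, 68, 76, 84, 82, 77, 67, 61, 52, 42, 36, 27, 94, 95, 80, 71, 70, 69, 71, 67, 70, 70, 69, 70, 66, 68, 67, 62, 65, 66, 66, 56, 74, 38, 34, 42, 49, 58, 67, 73, 77, 81, 73, 68, 59, 51, 43, 35, 27, 52, 77, 78, 78, 79, 77, 78]
```

View pics/c8.png

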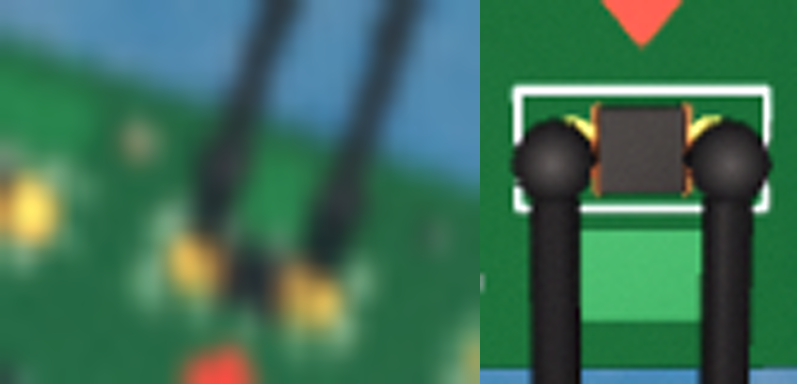

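Emit:
carry_out(claw=[2.17,2.17,2.17,2.17,2.17,2.17,2.17,2.17,2.17,2.17,2.17,2.17,2.17,2.17,2.17,2.17,2.17,2.17,2.17,2.17], delta_pos=[[0,0,0],[0,0,0],[0,0,0],[0,0,0],[0,0,0],[0,0,0],[0,0,0],[0,0,0],[0,0,0],[0,0,0],[0,0,0],[0,0,0],[0,0,0],[0,0,0],[0,0,0],[0,0,0],[0,0,0],[0,0,0],[0,0,0],[0,0,0]], angular=[[0,0,0],[0,0,0],[0,0,0],[0,0,0],[0,0,0],[0,0,0],[0,0,0],[0,0,0],[0,0,0],[0,0,0],[0,0,0],[0,0,0],[0,0,0],[0,0,0],[0,0,0],[0,0,0],[0,0,0],[0,0,0],[0,0,0],[0,0,0]])

```text
clock: 15.8
position: [0.4503, 0.1556, 0.0182]
ee_rot: [3.111, 0.435, -0.0]
force: [-0.4, -0.9, 0.2]
width: 0.241
gripper_force: 13.7
```

Run:
```python
from m import *
S=[]
for i in range(40):
    ds=arm.get_image("side"); s=arm.observe(); S.append(np.r_[s["position"],s["force"],s["width"],s["gripper_force"]])
S=np.array(S);print(s["clock"],np.round(S.mean(0),4),np.round(S.std(0)/40**.5,4))
```

```text
17.8 [ 0.4504  0.1556  0.0182 -0.2279 -0.1452 -0.3105  0.2379 13.6826] [0.     0.     0.     0.0729 0.1001 0.0798 0.0003 0.    ]
```

Emit:
carry_out(claw=[2.17,2.17,2.17,2.17,2.17,2.17,2.17,2.17,2.17,2.17], delta_pos=[[0,0,0.03],[0,0,0.03],[0,0,0],[0,0,0],[0,0,0],[0,0,0],[0,0,0],[0,0,0],[0,0,0],[0,0,0]], angular=[[0,0,0],[0,0,0],[0,0,0],[0,0,0],[0,0,0],[0,0,0],[0,0,0],[0,0,0],[0,0,0],[0,0,0]])

```text
clock: 18.8
position: [0.4504, 0.1556, 0.0176]
ee_rot: [3.111, 0.435, 0.0]
force: [-0.0, -0.7, -0.6]
width: 0.237
gripper_force: 13.7
```

Run:
```python
from m import *
S=[]
for i in range(60):
    ds=arm.get_image("side"); s=arm.observe(); S.append(np.r_[s["position"],s["force"],s["width"],s["gripper_force"]])
S=np.array(S);print(s["clock"],np.round(S.mean(0),4),np.round(S.std(0)/60**.5,4))
```

```text
21.8 [ 0.4504  0.1556  0.0176 -0.2036 -0.1347  0.0306  0.2377 13.6825] [0.     0.     0.     0.0568 0.0826 0.0577 0.0003 0.    ]
```

Emit:
carry_out(claw=[2.17,2.17,2.17,2.17,2.17,2.17,2.17,2.17,2.17,2.17,2.17,2.17,2.17,2.17,2.17,2.17,2.17,2.17,2.17,2.17], delta_pos=[[0,0,-0.03],[0,0,-0.02],[0,0,0],[0,0,0],[0,0,0],[0,0,0],[0,0,0],[0,0,0],[0,0,0],[0,0,0],[0,0,0],[0,0,0],[0,0,0],[0,0,0],[0,0,0],[0,0,0],[0,0,0],[0,0,0],[0,0,0],[0,0,0]], angular=[[0,0,0],[0,0,0],[0,0,0],[0,0,0],[0,0,0],[0,0,0],[0,0,0],[0,0,0],[0,0,0],[0,0,0],[0,0,0],[0,0,0],[0,0,0],[0,0,0],[0,0,0],[0,0,0],[0,0,0],[0,0,0],[0,0,0],[0,0,0]])

```text
clock: 23.8
position: [0.4503, 0.1556, 0.0181]
ee_rot: [3.111, 0.435, -0.0]
force: [-0.2, 0.7, -0.3]
width: 0.239
gripper_force: 13.7
```

Emit:
carry_out(claw=[2.17,2.17,2.17,2.17,2.17,2.17,2.17,2.17], delta_pos=[[0,0,0],[0,0,0],[0,0,0],[0,0,0],[0,0,0],[0,0,0],[0,0,0],[0,0,0]], angular=[[0,0,0],[0,0,0],[0,0,0],[0,0,0],[0,0,0],[0,0,0],[0,0,0],[0,0,0]])

```text
clock: 24.6
position: [0.4504, 0.1556, 0.0181]
ee_rot: [3.111, 0.435, 0.0]
force: [0.2, -0.4, -0.3]
width: 0.239
gripper_force: 13.7
```

```bash
python3 -c "
from cell import arm
s=arm.observe();print(s['clock'],s['position'],s['width']);print(arm.sign_off())"
```

```text
24.6 [0.45035732 0.1556117  0.01811908] 0.2389544879430811
the job is handed in; nothing more can be done
None
```

Handed in at 24.6 s, still holding the tweezers on shunt_b's two lands, tip gap about 14 mm, held steady for the last 2.6 s; the needles are pressed roughly half way by my estimate from arm height and a noisy force reading, not measured directly.

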